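# Raise the warming plate to the pan

### The job

Turn the red knob of the screw lift that stands under the copper pan until its round warming plate has risen to the pan and just touches the pan's base; the pan must stay seated in its ring stand, raised by less than a centimetre. Do not touch the pan itself and leave the knob of the other lift, with the green mug on it, alone.

Things in the scene. Friction and masses are not known exactly. Their poses are not given: they have to be found in the camera images.
- warmer_knob_grip (a point): Red wing knob of the lift under the pan: grip point on its upright axis, 14 mm below its top, 26 mm above the wing's foot. Wing 52 mm long (point x), 14 thick (y), 40 high (z up), on a dark post 190 mm from the plate's middle, robot side. Clockwise from above raises the plate 25 mm per rad, 1.8 rad in all, from its lower stop; stiff (0.25 N m), stays where left. The other lift has the same knob.
- warmer_plate: Round dark warming plate of the lift under the pan, 92 mm across, on the square platform of a screw lift; origin at the centre of its upper face, z up. It moves only up and down, driven by the knob; when fully down its upper face is 80 mm above the worktop.
- pan: Lidded copper pan, 104 mm across, 91 high, 0.2 kg, hanging loose by its 136 mm flange in the ring of a four-legged steel stand over the plate. Origin at the centre of its flat base, z up: its height less the plate origin's is the gap to close (8 to 30 mm). Once touched it rides up on the plate: from first touch to 9 mm of lift is good, 4 to 5 mm the safe middle.
- spare_knob (a joint): The knob of the other, identical lift, which has no stand and carries the green mug: 0 rad as it starts, growing clockwise. It must stay as it is.
Things that resemble listed ones, but are neither listed nor needed, are in the scene too. Leave any blue or pink look-alike of the pan alone.

How it is judged:
By the outcome, as a careful person would: the job done as asked, in the order asked, and still so for the second after the job is handed in, with the robot touching nothing.
It also fails if it takes over 32 s, if anything falls off the work surface, if the arm or the gripper's body presses on something with over 40 N, if the wrist force passes 120 N, or if a joint passes its speed limit or range.

### The arm

A 6-joint arm with a two-finger parallel gripper is mounted at the origin on a cart in front of the work surface, level with it; the furniture and walls round the work are solid. World frame = base frame: x ahead of the robot, y to its left, z up, the work surface at z = 0. Lengths are in m, angles in rad, forces in N, time in s.
With the tool pointing down it reaches from about 0.3 to 0.95 m from the base axis. Payload 3.1 kg.
Tool frame: the origin (TCP) lies on the centre line of the jaws, within the pads' length; the fingertips stand 14 mm ahead of it and the grasp point (between the pads) lies 5 mm behind it; z points along the fingers, y is the line along which they close (so a half turn about z gives the same grasp; the last joint's range is limited). The gripper opens to 85 mm and grips with 20 to 120 N. Pads are 22 mm wide; open, the fingers measure 114 mm over their backs; the gripper's body (76 mm by 85 mm) begins 54 mm behind the grasp point. The pads swing forward as they close: fully open they stand 13 mm farther back than shut.
Start: joints at [-1.318, 0.308, 1.634, -0, 1.2, -0.07], TCP at [0.198, -0.593, 0.245] pointing down, gripper open.
Joint ranges: [-3.06, 3.06], [-0.79, 1.96], [0.05, 2.63], [-1.19, 4.34], [0.05, 2.64], [-2.94, 2.94]. Speed limits (rad/s): [2.79, 2.79, 3.14, 3.14, 3.14, 3.14].

### API

Orientations are given as [roll, pitch, yaw] about the fixed x, y, z axes, in that order (R = Rz(yaw) Ry(pitch) Rx(roll)).
In Python, from station import r, cams gives the robot as it stands.
- The arm moves only by the shell command python3 -m creep 'ROWS' [FORCE]. ROWS is JSON, one flat list of numbers, 7 for each row, row after row: the shift along the tool's x, y, z in mm, then the turn, a rotation vector about the tool's x, y, z in degrees, then the finger opening in mm, from 0 to 85.4. A call has exactly 5 rows; each row is the pose to reach, as a shift and turn from the pose commanded when the call began, along the tool's axes at that moment; what a row does not reach only later rows make up. A row lasts 1/12 s, in which the tool goes at most 41.7 mm and 7.16 degrees, less where a joint would pass 70% of its speed; a pose out of reach is approached as far as the arm can. A call with a gripper value outside its range is refused whole. The fingers move at their own pace and stop on an object; FORCE is the grip in N (left out, the last holds). Time passes only in rows, so rows that repeat a pose let the fingers close, or fill a call up. It gives the time, the measured TCP pose, the force, the opening and the grip force at its end, in the units of the state.
- r.get_state(): the state, without advancing time (a new reading comes with each control period).
- cams.camera(name): name is "scene" or "top" or "wrist"; returns a dict with "frame" (480x640x3 uint8, blue, green, red), "fx", "fy", "cx", "cy" (pixels), "rvec" (rotation vector, rad) and "tvec" (3), from world to camera coordinates, as OpenCV has them. Camera axes: x right, y down, z forward; pixel columns grow to the right and rows downward; lengths in m; the calibration is good to about 2 mm. The wrist camera is an equidistant fisheye: a pixel r from the principal point sees the ray r / f radians off the axis. A picture is of the moment at which its call begins. There is no depth.
- r.hand_in(): hands the job in; it is judged then, once.
The state is a dict: "clock": time; "q": joint angles; "qd": joint speeds; "joint_torque": joint torques, N m; "position": TCP position; "tcp_rot": TCP orientation; "wrist_force": force on the tool from outside, world axes, zero at the start; "wrist_torque": the same for the moment, N m; "width": finger opening in m; "grasp_force": force on a finger pad.
Only numpy, scipy, OpenCV 4.12 (cv2) and the standard library are available. Lean on these libraries where they do the work, as an engineer would, in place of code of your own. Each camera call takes 0.05 s, during which the arm holds its last target. There are 200 camera calls.

## Working session

There is one attempt and no reset: what is moved stays moved. The work goes in short steps, Python scripts to look and compute and a shell command to move; the robot and the scene stay as the last step left them, time stands still between calls to the robot, and variables do not carry over. Pictures are saved under pics/ and viewed, at most 10 in all, crops included, and the job is handed in when it is done.

```bash
mkdir -p pics; ls; python3 - <<'E'
from station import r,cams
import cv2,numpy as np,pickle
d={n:cams.camera(n) for n in("scene","top","wrist")}
pickle.dump(d,open("pics/d0.pkl","wb"))
for n in d:
    cv2.imwrite(f"pics/{n}0.png",d[n]["frame"]); c=d[n]
    R=cv2.Rodrigues(np.array(c["rvec"]))[0]; print(n,c["fx"],c["cx"],c["cy"],(-R.T@np.array(c["tvec"]).ravel()).round(3),R[2].round(2))
print(r.get_state())
E
```

```text
pics
scene 440.01631351576157 314.584929689587 237.20075134704635 [ 0.655 -0.341  0.899] [-0.18  0.51 -0.84]
top 616.9075665686344 314.62221896799207 233.76557084525422 [0.338 0.146 1.14 ] [ 0.13  0.01 -0.99]
wrist 371.64829954431775 313.3644143365707 245.62393805485323 [ 0.276 -0.566  0.374] [-0.3  -0.1  -0.95]
{'clock': 0.15, 'q': array([-1.31768349e+00,  3.08797837e-01,  1.63488086e+00,  2.43939299e-05,
        1.19969736e+00, -6.96952011e-02]), 'qd': array([ 0.00025277, -0.00160838, -0.00365955, -0.00040866,  0.00064996,
       -0.00047938]), 'joint_torque': array([ 3.68517897e-05, -4.15801835e+01, -2.77146041e+01, -6.43615635e-05,
        6.04438508e-03, -5.59981459e-06]), 'position': array([ 0.19809922, -0.59212965,  0.24432166]), 'tcp_rot': array([-3.13981516e+00, -1.46856418e-04,  3.22799041e-01]), 'wrist_force': array([-0.07566477,  0.98683825, -0.09936961]), 'wrist_torque': array([-0.03565907,  0.00898354, -0.04692959]), 'grasp_force': 0.0, 'width': 0.08564547322411337}
```

View pics/scene0.png

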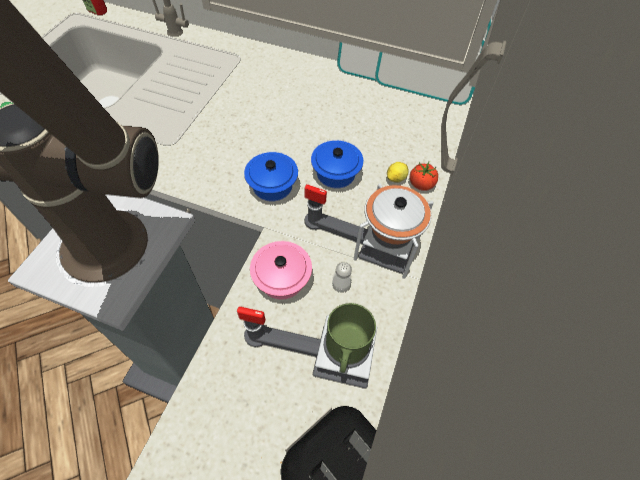

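View pics/top0.png

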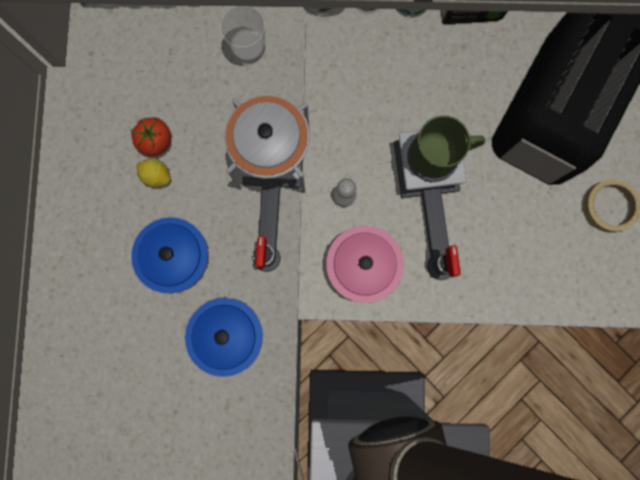

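```bash
cat > h.py <<'E'
import cv2,numpy as np,pickle
def RT(c): return cv2.Rodrigues(np.array(c["rvec"],float))[0],np.array(c["tvec"],float).ravel()
def ray(c,uv,fish=False):
    R,t=RT(c); x=np.array([(uv[0]-c["cx"])/c["fx"],(uv[1]-c["cy"])/c["fy"]])
    if fish:
        a=np.linalg.norm(x); d=np.r_[x/a*np.sin(a),np.cos(a)]
    else: d=np.r_[x,1]
    d=R.T@d; return -R.T@t,d/np.linalg.norm(d)
def plane(c,uv,z,fish=False):
    o,d=ray(c,uv,fish); return o+d*(z-o[2])/d[2]
def tri(rays):
    A=sum(np.eye(3)-np.outer(d,d) for o,d in rays); b=sum((np.eye(3)-np.outer(d,d))@o for o,d in rays)
    p=np.linalg.solve(A,b); return p,[round(1e3*np.linalg.norm(np.cross(p-o,d)),1) for o,d in rays]
def red(f):
    h=cv2.cvtColor(f,cv2.COLOR_BGR2HSV); return (((h[...,0]<6)|(h[...,0]>174))&(h[...,1]>180)&(h[...,2]>70)).astype(np.uint8)*255
E
python3 - <<'E'
from h import *
d=pickle.load(open("pics/d0.pkl","rb"))
for n in("scene","top"):
    k,l,s,ce=cv2.connectedComponentsWithStats(red(d[n]["frame"]))
    for i in range(1,k):
        if s[i,4]>60: print(n,s[i],ce[i])
f=d["scene"]["frame"][175:275,285:445]; g=d["top"]["frame"][225:285,225:305]; w=d["scene"]["frame"][175:275,285:445]
a=cv2.resize(f,None,fx=5,fy=5,interpolation=cv2.INTER_CUBIC); b=cv2.resize(g,None,fx=10,fy=10,interpolation=cv2.INTER_CUBIC)
cv2.imwrite("pics/a.png",a)
cv2.imwrite("pics/b.png",b)
E
```

```text
scene [ 91   0  16  15 160] [99.38125  6.38125]
scene [411 172  19  18 210] [419.63333333 180.65714286]
scene [305 185  21  19 268] [314.84328358 194.03731343]
scene [237 307  28  17 297] [250.4983165  315.23232323]
top [133 119  37  37 420] [154.02142857 141.8952381 ]
top [255 237  11  31 220] [260.51818182 254.13636364]
top [448 247  12  29 187] [453.55614973 262.92513369]
```

View pics/a.png

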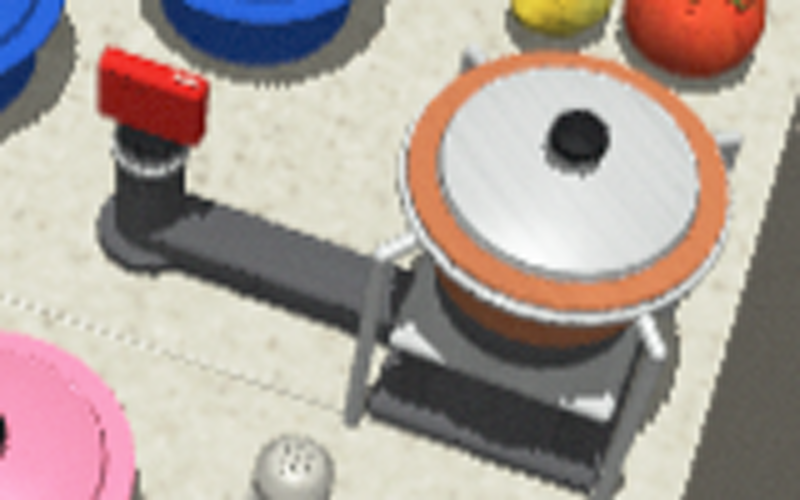

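View pics/b.png

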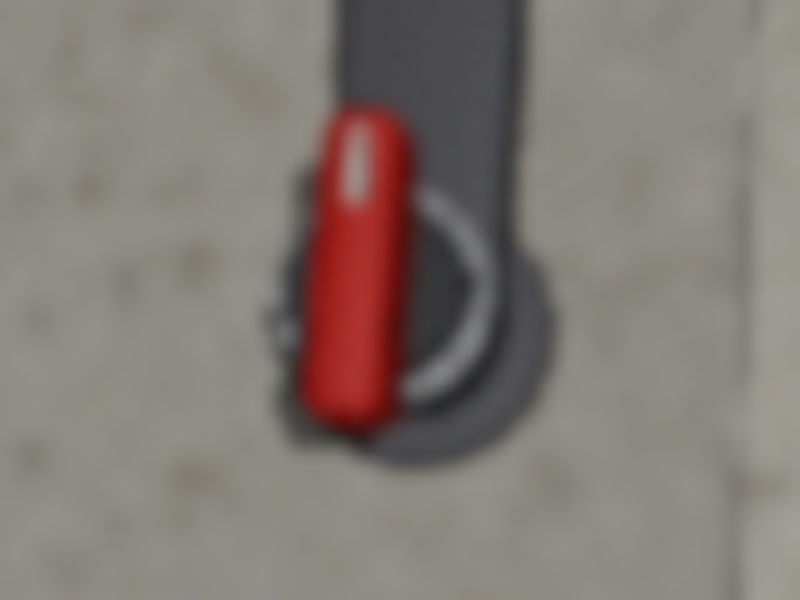

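```bash
python3 - <<'E'
from h import *
d=pickle.load(open("pics/d0.pkl","rb")); S,T=d["scene"],d["top"]
P=lambda a,b:print(tri([ray(S,a),ray(T,b)]))
P((316,189),(260.6,251.6))   # wing top centre
P((285+203/5,175+87/5),(225+36.8,225+11)) # plate end
P((285+104/5,175+54/5),(225+34.8,225+42)) # robot end
P((400.8,200.5),(265,131)) # lid knob
for z in (.15,.16,.17,.18):
  a,b,c=[plane(T,u,z) for u in((225+36.9,225+10.5),(225+34.8,225+42.8),(260.7,251.6))]
  print(z,a,b,np.linalg.norm(a-b),np.degrees(np.arctan2(*(a-b)[1::-1])))
  print(plane(S,(316,189),z))
for uv in((225+41.5,225+36),): print(plane(T,uv,0.01))
E
```

```text
(array([0.440995  , 0.24943626, 0.12723779]), [np.float64(1.2), np.float64(1.2)])
(array([0.46579507, 0.24763999, 0.12903452]), [np.float64(0.1), np.float64(0.1)])
(array([0.41578676, 0.25006753, 0.12629588]), [np.float64(1.4), np.float64(1.4)])
(array([0.62931243, 0.24348374, 0.18316429]), [np.float64(0.9), np.float64(0.9)])
0.15 [0.46391417 0.24536826 0.15      ] [0.4114819  0.24688507 0.15      ] 0.05245420303932401 -1.65704212418197
[0.448237   0.23268498 0.15      ]
0.16 [0.46264462 0.24436463 0.16      ] [0.41074206 0.24586611 0.16      ] 0.05192427751911397 -1.6570421241819635
[0.45099306 0.22502027 0.16      ]
0.17 [0.46137508 0.24336099 0.17      ] [0.41000222 0.24484716 0.17      ] 0.051394351998903874 -1.6570421241819897
[0.45374912 0.21735557 0.17      ]
0.18 [0.46010554 0.24235736 0.18      ] [0.40926238 0.2438282  0.18      ] 0.05086442647869383 -1.6570421241819835
[0.45650518 0.20969087 0.18      ]
[0.43464079 0.24927504 0.01      ]
```

```bash
cat >> h.py <<'E'
def step(p,yaw,q,dyaw):
    "tool-axis shift mm to world point q from p at yaw(deg), tool down"
    a=np.radians(yaw); d=1e3*(np.array(q)-p)
    return np.round([d[0]*np.cos(a)+d[1]*np.sin(a),d[0]*np.sin(a)-d[1]*np.cos(a),-d[2],-dyaw],1)
E
python3 - <<'E'
from h import *
p=np.array([.198,-.592,.245]); q=np.array([.441,.249,.245]); y=18.5
for i,dy in enumerate([35,35,35,35,19.8]):
    n=p+(q-p)/(5-i); s=step(p,y,n,dy); print(s,s/5); p=n; y+=dy
E
```

```text
[  99.5 -144.1   -0.   -35. ] [ 19.9  -28.82  -0.    -7.  ]
[164.1 -61.   -0.  -35. ] [ 32.82 -12.2   -0.    -7.  ]
[169.4  44.2  -0.  -35. ] [33.88  8.84 -0.   -7.  ]
[113.4 133.4  -0.  -35. ] [22.68 26.68 -0.   -7.  ]
[ 16.4 174.3  -0.  -19.8] [ 3.28 34.86 -0.   -3.96]
```

```bash
python3 -m creep '[20,-29,0,0,0,-7,85, 40,-58,0,0,0,-14,85, 60,-86,0,0,0,-21,85, 80,-115,0,0,0,-28,85, 99.5,-144,0,0,0,-35,85]'
python3 -m creep '[33,-12,0,0,0,-7,85, 66,-24,0,0,0,-14,85, 98,-37,0,0,0,-21,85, 131,-49,0,0,0,-28,85, 164,-61,0,0,0,-35,85]'
```

```text
clock: 0.57
position: [0.247, -0.4228, 0.2448]
tcp_rot: [-3.141, -0.001, 0.939]
wrist_force: [0.6, 0.7, 0.4]
width: 0.0847
grasp_force: 0.0
clock: 0.98
position: [0.2953, -0.2547, 0.245]
tcp_rot: [3.142, -0.0, 1.55]
wrist_force: [1.1, 0.2, 0.2]
width: 0.0856
grasp_force: 0.0
```

On track.

```bash
python3 -m creep '[34,9,0,0,0,-7,85, 68,18,0,0,0,-14,85, 102,27,0,0,0,-21,85, 136,35,0,0,0,-28,85, 169,44,0,0,0,-35,85]'
python3 -m creep '[23,27,0,0,0,-7,85, 45,53,0,0,0,-14,85, 68,80,0,0,0,-21,85, 91,107,0,0,0,-28,85, 113,133,0,0,0,-35,85]'
python3 -m creep '[3,35,0,0,0,-4,85, 7,70,0,0,0,-8,85, 10,105,0,0,0,-12,85, 13,139,0,0,0,-16,85, 16,174,0,0,0,-20,85]'
python3 - <<'E'
from h import *
from station import r,cams
d={n:cams.camera(n) for n in("scene","wrist")}
pickle.dump(d,open("pics/d1.pkl","wb")); cv2.imwrite("pics/w1.png",d["wrist"]["frame"])
print({k:r.get_state()[k] for k in("q","position","tcp_rot")})
k,l,s,ce=cv2.connectedComponentsWithStats(red(d["wrist"]["frame"]))
for i in range(1,k):
  if s[i,4]>100: print(s[i],ce[i])
E
```

```text
clock: 1.4
position: [0.3436, -0.0869, 0.2452]
tcp_rot: [3.141, 0.0, 2.161]
wrist_force: [1.1, 0.7, 0.2]
width: 0.0846
grasp_force: 0.0
clock: 1.82
position: [0.3924, 0.0809, 0.2453]
tcp_rot: [3.141, 0.0, 2.773]
wrist_force: [-0.2, 0.3, 0.1]
width: 0.085
grasp_force: 0.0
clock: 2.23
position: [0.4411, 0.2484, 0.245]
tcp_rot: [-3.141, -0.0, 3.119]
wrist_force: [0.2, -0.7, 1.3]
width: 0.0846
grasp_force: 0.0
{'q': array([ 4.29172698e-01,  8.13660712e-02,  1.90524576e+00,  1.76215063e-03,
        1.15281638e+00, -1.12119739e+00]), 'position': array([0.4424131 , 0.25083274, 0.24525356]), 'tcp_rot': array([3.13920043e+00, 1.24824506e-03, 3.12045138e+00])}
[ 297  196   20   78 1196] [306.58110368 235.08026756]
[476 353  34  26 459] [495.59912854 364.54684096]
```

View pics/w1.png

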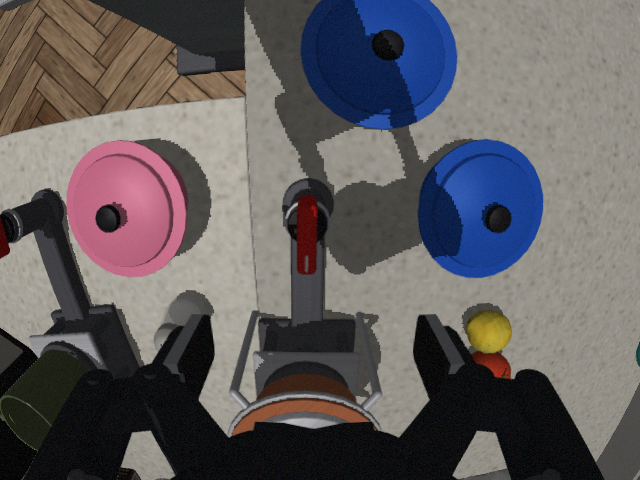

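```bash
python3 - <<'E'
from h import *
d=pickle.load(open("pics/d1.pkl","rb")); d0=pickle.load(open("pics/d0.pkl","rb"));W=d["wrist"]
for z in(.122,.128,.134):
  a,b=[plane(W,u,z,True) for u in((308,200),(307,273))]
  print(z,a,b,(a+b)/2,np.linalg.norm(a-b),np.degrees(np.arctan2(*(b-a)[1::-1])))
print(tri([ray(W,(307.5,236),True),ray(d0["scene"],(316,189)),ray(d0["top"],(260.6,251.6))]))
E
```

```text
0.122 [0.41318467 0.25135769 0.122     ] [0.46790809 0.2493664  0.122     ] [0.44054638 0.25036204 0.122     ] 0.05475964364905622 -2.08396698630767
0.128 [0.41193813 0.25143154 0.128     ] [0.46536292 0.24948751 0.128     ] [0.43865052 0.25045952 0.128     ] 0.05346014634822263 -2.08396698630768
0.134 [0.41069159 0.25150539 0.134     ] [0.46281774 0.24960861 0.134     ] [0.43675466 0.250557   0.134     ] 0.052160649047389034 -2.0839669863076913
(array([0.44009507, 0.25039723, 0.12471521]), [np.float64(1.5), np.float64(1.9), np.float64(1.3)])
```

```bash
python3 -m creep '[0,0,30,0,0,0,70, 1,0,60,0,0,0,70, 1,0,90,0,0,0,60, 1,0,115,0,0,0,60, 1,0,134,0,0,0.5,60]' 40
python3 -m creep '[0,0,0,0,0,0,40, 0,0,0,0,0,0,20, 0,0,0,0,0,0,5, 0,0,0,0,0,0,5, 0,0,0,0,0,0,5]' 40
python3 -m creep '[0,0,0,0,0,0,5, 0,0,0,0,0,0,5, 0,0,0,0,0,0,5, 0,0,0,0,0,0,5, 0,0,0,0,0,0,5]' 60
python3 - <<'E'
from h import *
from station import r,cams
d={n:cams.camera(n) for n in("scene","top","wrist")}
pickle.dump(d,open("pics/d2.pkl","wb"))
cv2.imwrite("pics/s2.png",np.hstack([cv2.resize(d["scene"]["frame"][120:270,280:450],None,fx=3,fy=3)[:, :400],cv2.resize(d["wrist"]["frame"],(400,300))]) if 0 else d["wrist"]["frame"])
s=r.get_state();print({k:s[k] for k in("position","tcp_rot","wrist_torque","width","grasp_force")})
E
```

```text
clock: 2.75
position: [0.4384, 0.2451, 0.1087]
tcp_rot: [-3.139, -0.004, 3.106]
wrist_force: [-0.2, 0.2, 0.2]
width: 0.0597
grasp_force: 0.0
clock: 3.17
position: [0.4415, 0.2496, 0.1131]
tcp_rot: [3.135, 0.003, 3.105]
wrist_force: [-0.4, 8.2, -4.7]
width: 0.0132
grasp_force: 41.9
clock: 3.58
position: [0.4415, 0.2496, 0.1131]
tcp_rot: [3.135, 0.004, 3.105]
wrist_force: [0.1, 8.5, -3.8]
width: 0.013
grasp_force: 61.7
{'position': array([0.44153188, 0.24957439, 0.1131424 ]), 'tcp_rot': array([3.13534196, 0.00356666, 3.10508597]), 'wrist_torque': array([ 1.09455112,  0.1267507 , -0.01340816]), 'width': 0.01325479756275558, 'grasp_force': 61.73771560192108}
```

View pics/s2.png

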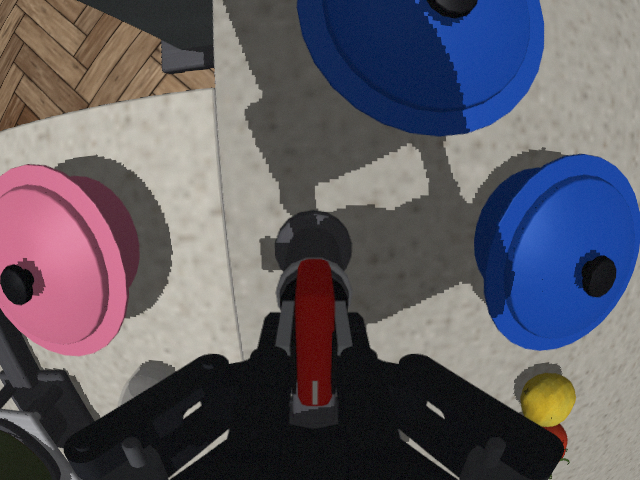

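```bash
python3 -m creep '[0,2,0,0,0,3,5, 0,2,0,0,0,7,5, 0,2,0,0,0,11,5, 0,2,0,0,0,15,5, 0,2,0,0,0,20,5]' 80
cat > look.py <<'E'
from h import *
from station import r,cams
import sys
d={n:cams.camera(n) for n in("scene","top")}; k=sys.argv[1]
pickle.dump(d,open(f"pics/d{k}.pkl","wb"))
b=pickle.load(open("pics/d2.pkl","rb"))
def shift(n,box):
    x0,y0,x1,y1=box; g=lambda e:cv2.GaussianBlur(cv2.cvtColor(e[n]["frame"],cv2.COLOR_BGR2GRAY),(3,3),0)[y0:y1,x0:x1].astype(np.float32)
    A,B=g(b),g(d); M=np.eye(2,3,dtype=np.float32)
    cc,M=cv2.findTransformECC(A,B,M,cv2.MOTION_TRANSLATION,(3,200,1e-6)); return M[:,2].round(2),round(cc,4)
P=np.array([.629,.2435,.17])
for n,box in(("scene",(372,190,425,235)),("top",(235,105,300,165))):
    R,t=RT(b[n]); f=lambda p:(lambda c:b[n]["fx"]*c[:2]/c[2])(R@p+t)
    print(n,"lid shift px",shift(n,box),"px per mm",((f(P+[0,0,.001])-f(P))).round(3))
s=r.get_state();print({k:s[k].round(3) if hasattr(s[k],"round") else s[k] for k in("clock","position","tcp_rot","wrist_force","wrist_torque","width","grasp_force")})
E
python3 look.py 3
```

```text
clock: 4.15
position: [0.4415, 0.2496, 0.1132]
tcp_rot: [3.139, 0.002, 2.755]
wrist_force: [-0.5, 3.0, -1.4]
width: 0.0125
grasp_force: 80.5
scene lid shift px (array([-0.  ,  0.01], dtype=float32), 0.9996) px per mm [ 0.085 -0.291]
top lid shift px (array([ 0., -0.], dtype=float32), 1.0) px per mm [-0.055 -0.181]
{'clock': 4.25, 'position': array([0.441, 0.25 , 0.113]), 'tcp_rot': array([3.139e+00, 2.000e-03, 2.757e+00]), 'wrist_force': array([-1.03 ,  1.23 ,  1.168]), 'wrist_torque': array([ 0.047,  0.204, -0.088]), 'width': 0.012913479914632228, 'grasp_force': 80.76114535331726}
```

```bash
python3 -m creep '[0,1,0,0,0,3,5, 0,1,0,0,0,6,5, 0,1,0,0,0,8,5, 0,1,0,0,0,8,5, 0,1,0,0,0,8,5]'
python3 look.py 4
```

```text
clock: 4.67
position: [0.4415, 0.2496, 0.1131]
tcp_rot: [3.141, 0.001, 2.62]
wrist_force: [-2.2, -1.2, 6.3]
width: 0.0132
grasp_force: 81.7
scene lid shift px (array([-0.01,  0.01], dtype=float32), 0.999) px per mm [ 0.085 -0.291]
top lid shift px (array([-0., -0.], dtype=float32), 1.0) px per mm [-0.055 -0.181]
{'clock': 4.7667, 'position': array([0.441, 0.25 , 0.113]), 'tcp_rot': array([3.141e+00, 1.000e-03, 2.620e+00]), 'wrist_force': array([-1.732, -1.368,  6.141]), 'wrist_torque': array([-0.427,  0.403, -0.137]), 'width': 0.012913913348116804, 'grasp_force': 81.65714621543884}
```

```bash
python3 -m creep '[0,0,0,0,0,3,5, 0,0,0,0,0,6,5, 0,0,0,0,0,8,5, 0,0,0,0,0,8,5, 0,0,0,0,0,8,5]'
python3 look.py 5
```

```text
clock: 5.18
position: [0.4414, 0.2496, 0.1131]
tcp_rot: [3.141, 0.001, 2.481]
wrist_force: [-2.1, -1.8, 6.0]
width: 0.0129
grasp_force: 81.7
scene lid shift px (array([ 0.03, -0.2 ], dtype=float32), 0.9902) px per mm [ 0.085 -0.291]
top lid shift px (array([-0.02, -0.11], dtype=float32), 0.9978) px per mm [-0.055 -0.181]
{'clock': 5.2833, 'position': array([0.441, 0.25 , 0.113]), 'tcp_rot': array([3.141e+00, 1.000e-03, 2.481e+00]), 'wrist_force': array([-1.873, -2.755,  7.321]), 'wrist_torque': array([-0.447,  0.479, -0.114]), 'width': 0.013052003053328282, 'grasp_force': 81.6798198223114}
```

```bash
python3 -m creep '[0,0,0,0,0,3,5, 0,0,0,0,0,6,5, 0,0,0,0,0,8.5,5, 0,0,0,0,0,8.5,5, 0,0,0,0,0,8.5,5]'
python3 look.py 6
```

```text
clock: 5.7
position: [0.4413, 0.2495, 0.1131]
tcp_rot: [3.141, 0.001, 2.332]
wrist_force: [-3.1, -2.0, 6.7]
width: 0.0126
grasp_force: 81.7
scene lid shift px (array([ 0.32, -1.13], dtype=float32), 0.9682) px per mm [ 0.085 -0.291]
top lid shift px (array([-0.3, -0.9], dtype=float32), 0.9851) px per mm [-0.055 -0.181]
{'clock': 5.8, 'position': array([0.441, 0.249, 0.113]), 'tcp_rot': array([3.141e+00, 1.000e-03, 2.332e+00]), 'wrist_force': array([-3.225, -0.917,  6.102]), 'wrist_torque': array([-0.493,  0.485, -0.054]), 'width': 0.012529135539291514, 'grasp_force': 81.71043276786804}
```

```bash
python3 -m creep '[0,0,0,0,0,0,25, 0,0,0,0,0,0,40, 0,0,0,0,0,0,50, 0,0,0,0,0,0,50, 0,0,0,0,0,0,50]' 40
python3 -m creep '[0,0,-20,0,0,0,50, 0,0,-45,0,0,0,50, 0,0,-75,0,0,0,50, 0,0,-105,0,0,0,50, 0,0,-130,0,0,0,50]'
python3 -m creep '[0,0,0,0,0,0,50, 0,0,0,0,0,0,50, 0,0,0,0,0,0,50, 0,0,0,0,0,0,50, 0,0,0,0,0,0,50]'
python3 look.py 7; python3 - <<'E'
from h import *
d=pickle.load(open("pics/d7.pkl","rb")); cv2.imwrite("pics/s7.png",cv2.resize(d["scene"]["frame"][150:300,260:450],None,fx=4,fy=4))
E
```

```text
clock: 6.22
position: [0.4409, 0.2497, 0.1113]
tcp_rot: [3.141, 0.0, 2.33]
wrist_force: [-0.1, -0.4, -0.7]
width: 0.0503
grasp_force: 0.0
clock: 6.63
position: [0.4411, 0.2498, 0.2432]
tcp_rot: [3.14, 0.0, 2.33]
wrist_force: [0.6, 0.4, -0.6]
width: 0.0502
grasp_force: 0.0
clock: 7.05
position: [0.4396, 0.2491, 0.2394]
tcp_rot: [-3.138, -0.001, 2.33]
wrist_force: [-0.3, 0.1, 0.3]
width: 0.0499
grasp_force: 0.0
scene lid shift px (array([ 0.32, -1.14], dtype=float32), 0.968) px per mm [ 0.085 -0.291]
top lid shift px (array([ 0.35, -2.03], dtype=float32), 0.7799) px per mm [-0.055 -0.181]
{'clock': 7.15, 'position': array([0.44 , 0.249, 0.24 ]), 'tcp_rot': array([-3.139e+00, -1.000e-03,  2.330e+00]), 'wrist_force': array([ 0.019,  1.046, -0.421]), 'wrist_torque': array([ 0.036,  0.004, -0.021]), 'width': 0.04968545127712813, 'grasp_force': 0.0}
```

View pics/s7.png

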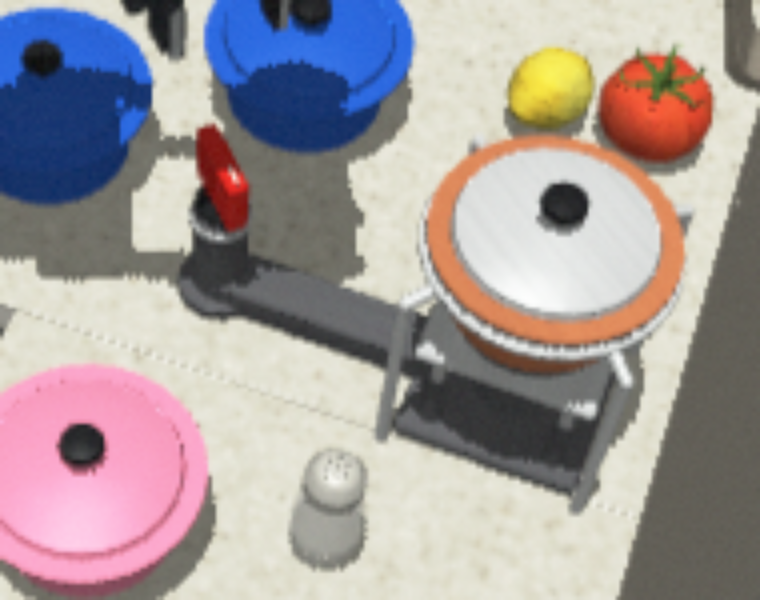

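The crop shows the knob turned to point toward (230,190) and the platform raised under the pan. The pan still sits in its ring, and its scene-camera shift has not changed since the release. The top-camera fit got worse once the arm came up, probably because the arm or its shadow is in the way.

```bash
python3 -c "
from station import r
print(r.hand_in())"
```

```text
the job is handed in; nothing more can be done
None
```

I turned the red knob about 0.77 rad clockwise; the plate now touches the pan and holds it about 4 mm up, still in its ring by the camera, with the gripper clear, the pan and other knob untouched, and the job handed in at about 7 s.

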